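Close the canister with the lid that fits

TASK

One of the three wooden lids fits the open metal canister: find it, put it on and press it down until it snaps home, flat on the rim. Leave the canister standing upright on the worktop and the two other lids lying on the worktop beside it.

Things in the scene. Friction and masses are not known exactly. Their poses are not given: they have to be found in the camera images.
- canister_mouth (a point): Open round metal canister, loose, 0.9 kg, upright: 104 mm across, 80 high, wall 8, mouth 88 across. Point: centre of the mouth, level with the rim, z up. Sprung nubs stand 4 mm into the mouth. The fitting lid is as wide as the canister; its plug centres itself, it rests on the nubs some 9 mm too high, and about 10 N straight down on the knob snaps it home, cap on rim.
- lid_a_knob (a point): Turned wooden lid, loose, 60 g, upright on the worktop: plug 26 mm deep (64 mm at its widest, tapering to 44 at the foot), flat cap 84 mm across, 6 thick, round upright knob 24 mm across, 32 tall. Point on the knob's axis, z up: 20 mm above the cap's top face, 26 above its underside, 12 below the knob's top. Too small: drops in.
- lid_b_knob (a point): Turned wooden lid, loose, 80 g, upright on the worktop: plug 26 mm deep (84 mm at its widest, tapering to 64 at the foot), flat cap 104 mm across, 6 thick, round upright knob 24 mm across, 32 tall. Point on the knob's axis, z up: 20 mm above the cap's top face, 26 above its underside, 12 below the knob's top. The one that fits.
- lid_c_knob (a point): Turned wooden lid, loose, 100 g, upright on the worktop: plug 26 mm deep (104 mm at its widest, tapering to 84 at the foot), flat cap 124 mm across, 6 thick, round upright knob 24 mm across, 32 tall. Point on the knob's axis, z up: 20 mm above the cap's top face, 26 above its underside, 12 below the knob's top. Too large.
There are look-alikes about, which are no part of the job. Leave any purple look-alike of the part that bears lid_a_knob alone.

How it is judged (in metres and radians):
At the end, for the whole second after the job is handed in: The 104 mm lid is home on the canister: knob point 20 to 29 mm above the mouth point, within 8 mm of its axis and 4 degrees; canister upright (6 degrees) on the worktop; both other lids on the worktop, knob points under 80 mm high and over 90 mm from the canister's axis (z of lid_b_knob in the frame of canister_mouth between 0.02 and 0.029 m and horizontal distance between lid_b_knob and canister_mouth below 0.008 m and angle between the z axis of lid_b_knob and the z axis of canister_mouth, either way round below 0.07 rad and angle between canister_mouth's own z axis and vertical below 0.1 rad and height (world z) of canister_mouth between 0.07 and 0.09 m and height (world z) of lid_a_knob between 0 and 0.08 m and horizontal distance between each of lid_a_knob, lid_c_knob and canister_mouth above 0.09 m and height (world z) of lid_c_knob between 0 and 0.08 m); the robot touches nothing.
It also fails if it takes over 40 s, if anything falls off the work surface, if the arm or the gripper's body presses on something with over 40 N, if the wrist force passes 120 N, or if a joint passes its speed limit or range.

ROBOT

A 6-joint arm with a two-finger parallel gripper is mounted at the origin on a cart in front of the work surface, level with it; the furniture and walls round the work are solid. World frame = base frame: x ahead of the robot, y to its left, z up, the work surface at z = 0. Lengths are in mm, angles in rad, forces in N, time in s.
With the tool pointing down it reaches from about 275 to 750 mm from the base axis. Payload 10.2 kg.
Tool frame: the origin (TCP) lies midway between the tips of the shut fingers; the grasp point (between the pads) lies 19 mm behind it; z points along the fingers, y is the line along which they close (so a half turn about z gives the same grasp; the last joint's range is limited). The gripper opens to 85 mm and grips with 20 to 120 N. Pads are 22 mm wide; open, the fingers measure 114 mm over their backs; the gripper's body (76 mm by 85 mm) begins 54 mm behind the grasp point. The pads swing forward as they close: fully open they stand 13 mm farther back than shut.
Start: joints at [-1.35, 0.313, 1.498, -0, 1.331, -0.223], TCP at [225.41, -474.153, 231.294] pointing down, gripper open.
Joint ranges: [-2.94, 2.94], [-0.97, 2.17], [0.19, 2.56], [-1.23, 4.37], [0.02, 3.11], [-2.88, 2.88]. Speed limits (rad/s): [2.39, 2.39, 3.01, 3.14, 3.14, 3.14].

INTERFACE

Orientations are given as a unit quaternion [w, x, y, z].
In Python, from rig import sense, capture, finish_job, find_in, place_of gives the robot as it stands. The module is installed in compiled form; this text tells all that it offers.
- The arm moves only by the shell command python3 -m jog 'ROWS' [FORCE]. ROWS is JSON, a list of rows, each an object of numbers: "tx", "ty", "tz": the shift along the tool's x, y, z in mm; "ax", "ay", "az": the turn, a rotation vector about the tool's x, y, z in rad; "jaw": the closure, from -1 (fully open) to 1 (shut), so that 0 is half open. In form: [{"tx": .., "ty": .., "tz": .., "ax": .., "ay": .., "az": .., "jaw": ..}, ...]. A call has 1 to 5 rows; each row shifts and turns the commanded pose from where the row before left it, along the tool's axes as they then stand; what a row does not reach is not made up. A row lasts 1/8 s, in which the tool goes at most 62.5 mm and 10.7 degrees, less where a joint would pass 70% of its speed; a pose out of reach is approached as far as the arm can. A call with a gripper value outside its range is refused whole. The fingers move at their own pace and stop on an object; FORCE is the grip in N (left out, the last holds). Time passes only in rows, so rows that do not move let the fingers close. It gives the time, the measured TCP pose, the force, the opening and the grip force at its end, in the units of the state.
- sense(): the state, without advancing time (a new reading comes with each control period).
- capture(name): name is "scene" or "top" or "wrist"; returns a dict with "color" (480x640x3 uint8, red, green, blue), "depth" (480x640 float32, mm along the optical axis (not along the pixel's ray), 0 where there is no reading), "fx", "fy", "cx", "cy" (pixels), "k1" (the pictures are not rectified: a ray, as slopes to the right and down, at radius r is drawn at 1 + k1 r^2 times it, then the intrinsics apply), "camera_from_world" (4x4, takes a point from world to camera coordinates); the wrist camera has in their place "mount" (4x4, takes a point from camera to tool coordinates, whose origin is the TCP and whose axes are the flange's). Camera axes: x right, y up, looking along -z (the intrinsics and any distortion apply to the point x, -y, -z); pixel columns grow to the right and rows downward; lengths in mm; the calibration is good to about 2 mm. A picture is of the moment at which its call begins: read the wrist's pose just before it.
- finish_job(): hands the job in; it is judged then, once.
Trained networks look in the newest picture that a camera, given by its name, has taken for a name from the list of things; names that differ only in an ending like _2 or _b are one class to them, and where a whole thing is asked for, a point or a joint stands for the part that bears it (a point fixed in the world has none). Each returns a list of dicts, best first, with "conf" (0 to 1); they miss things now and then, are a little off and sometimes report something else, mostly with a low value. They report only what shows in the picture. A call takes as long as a camera call. They do not tell look-alikes from the thing itself.
- find_in(query, camera): "centre" ([column, row] in pixels, amid what is visible of it).
- place_of(query, camera): "centre" ([column, row] in pixels: a listed point, or the origin of a listed thing).
The state is a dict: "time_s": time; "joints": joint angles; "dq": joint speeds; "tau": joint torques, N m; "eef_pos": TCP position; "ee_rot": TCP orientation; "force": force on the tool from outside, world axes, zero at the start; "wrist_torque": the same for the moment, N m; "grip_width": opening from 0.0 (shut) to 1.0 (fully open); "grip_force": force on a finger pad.
Only numpy, scipy, OpenCV 4.12 (cv2) and the standard library are available. Lean on these libraries where they do the work, as an engineer would, in place of code of your own. Each camera call takes 0.05 s, during which the arm holds its last target. There are 200 camera calls.

## Working session

There is one attempt and no reset: what is moved stays moved. The work goes in short steps, Python scripts to look and compute and a shell command to move; the robot and the scene stay as the last step left them, time stands still between calls to the robot, and variables do not carry over. Pictures are saved under pics/ and viewed, at most 10 in all, crops included, and the job is handed in when it is done.

```bash
mkdir -p pics; cat > h.py <<'E'
import numpy as np, cv2
from rig import sense, capture, finish_job, find_in, place_of
from scipy.spatial.transform import Rotation as R
def cfw(im,s=None):
    if "camera_from_world" in im: return np.array(im["camera_from_world"])
    q=s["ee_rot"]; T=np.eye(4); T[:3,:3]=R.from_quat([q[1],q[2],q[3],q[0]]).as_matrix(); T[:3,3]=s["eef_pos"]
    return np.linalg.inv(T@np.array(im["mount"]))
def ray(im,px):
    d=np.array([(px[0]-im["cx"])/im["fx"],(px[1]-im["cy"])/im["fy"]]);u=d.copy()
    for _ in range(20): u=d/(1+im["k1"]*(u@u))
    return np.array([u[0],-u[1],-1.])
def at_depth(im,px,s=None):
    c,r=int(round(px[0])),int(round(px[1])); z=im["depth"][max(r-1,0):r+2,max(c-1,0):c+2]; z=z[z>0]
    if len(z)==0: return None
    return (np.linalg.inv(cfw(im,s))@np.append(ray(im,px)*np.median(z),1))[:3]
def at_z(im,px,z,s=None):
    M=np.linalg.inv(cfw(im,s)); o=M[:3,3]; d=M[:3,:3]@ray(im,px); return o+d*(z-o[2])/d[2]
def cloud(im,s=None):
    v,u=np.mgrid[0:480,0:640]; p=np.stack([(u-im["cx"])/im["fx"],(v-im["cy"])/im["fy"]],-1);w=p.copy()
    for _ in range(20): w=p/(1+im["k1"]*(w**2).sum(-1,keepdims=True))
    D=im["depth"]; P=np.stack([w[...,0]*D,-w[...,1]*D,-D,np.ones_like(D)],-1)
    return (P@np.linalg.inv(cfw(im,s)).T)[...,:3]
def save(im,n): cv2.imwrite("pics/"+n,im["color"][:,:,::-1])
E
python3 - <<'E'
from h import *
for c in("top","scene"):
    im=capture(c); save(im,c+"1.png")
    for q in("lid_a_knob","canister_mouth"):
        for d in place_of(q,c):
            p=at_depth(im,d["centre"]); print(c,q,np.round(d["centre"]),round(d["conf"],2),None if p is None else p.round(), at_z(im,d["centre"],52 if 'lid' in q else 80).round())
s=sense();print(s["eef_pos"],s["ee_rot"],s["time_s"])
E
```

```text
top lid_a_knob [380. 226.] 0.98 [ 504. -135.   35.] [ 501. -133.   52.]
top lid_a_knob [324. 259.] 0.79 [411.   5.  61.] [412.   5.  52.]
top canister_mouth [266. 244.] 0.94 [453. 157.   6.] [443. 149.  80.]
scene lid_a_knob [346. 223.] 0.51 [242.  60. 321.] [ 485. -121.   52.]
scene lid_a_knob [318. 260.] 0.48 [254. 109. 248.] [415.   4.  52.]
scene canister_mouth [254. 268.] 0.91 [487. 133.  32.] [445. 151.  80.]
[ 225.38852302 -474.08296551  231.13174548] [-1.88978408e-04  9.75482678e-01  2.20076142e-01 -2.25698618e-06] 0.3
```

View pics/top1.png

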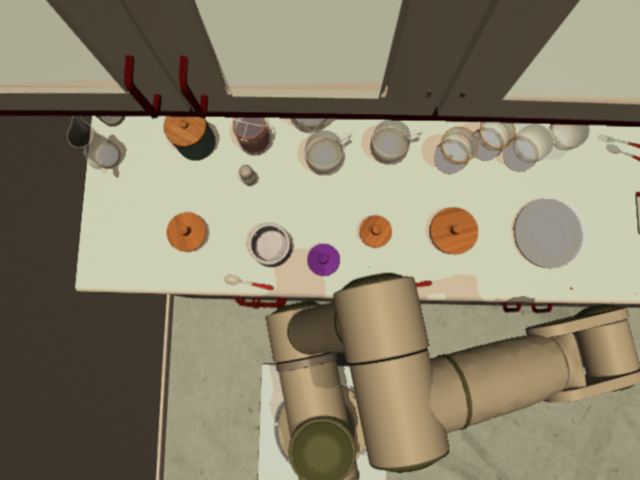

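View pics/scene1.png

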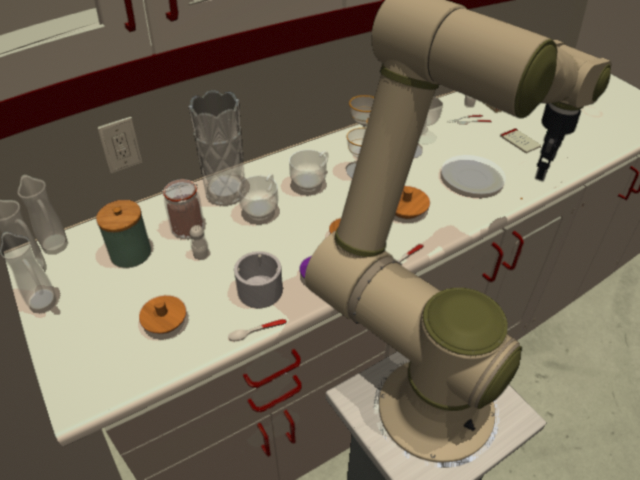

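The top view shows the canister at (270,245) and orange lids at (187,232) medium, (376,232) small and (455,231) large. The purple look-alike is at (323,260). The scene view shows the same medium lid alone at (163,316), with free space around it.

```bash
python3 - <<'E'
from h import *
im=capture("top"); P=cloud(im); hsv=cv2.cvtColor(im["color"],cv2.COLOR_RGB2HSV)
for n,(c,r) in dict(L=(187,232),M=(376,232),Rr=(455,231)).items():
    m=np.zeros((480,640),bool); m[r-32:r+32,c-32:c+32]=1
    m&=(hsv[...,1]>150)&(hsv[...,0]<20)
    pts=P[m]; cap=pts[(pts[:,2]>22)&(pts[:,2]<44)]; (x,y),rad=cv2.minEnclosingCircle(cap[:,:2].astype(np.float32)); k=pts[pts[:,2]>50]
    print(n,round(x),round(y),"dia",round(2*rad),"capz",np.median(cap[:,2]).round(),"knob",k.mean(0).round() if len(k) else None,len(k))
m=np.zeros((480,640),bool); m[215:275,240:300]=1
k=P[m&(P[...,2]>70)&(P[...,2]<95)]; (x,y),rad=cv2.minEnclosingCircle(k[:,:2].astype(np.float32)); print("can",x,y,2*rad,np.median(k[:,2]))
s=sense(); q=s["ee_rot"]; M=R.from_quat([q[1],q[2],q[3],q[0]]).as_matrix(); print(M.round(3))
E
```

```text
L 479 363 dia 103 capz 31.0 knob [468. 348. 113.] 79
M 490 -125 dia 81 capz 31.0 knob [ 483. -120.   97.] 79
Rr 496 -325 dia 122 capz 31.0 knob [ 466. -286.  225.] 91
can 445.0837097167969 143.42613220214844 105.20745086669922 78.47118933958859
[[ 0.903  0.429 -0.   ]
 [ 0.429 -0.903  0.   ]
 [ 0.    -0.    -1.   ]]
```

```bash
python3 -m jog '[{"tx":40,"ty":-44,"jaw":-1},{"tx":40,"ty":-44,"jaw":-1},{"tx":40,"ty":-44,"jaw":-1},{"tx":40,"ty":-44,"jaw":-1},{"tx":40,"ty":-44,"jaw":-1}]'
```

```text
schema error: expected keys tx, ty, tz, ax, ay, az, jaw
```

```bash
python3 -m jog '[{"tx":40,"ty":-44,"jaw":-1},{"tx":40,"ty":-44,"jaw":-1},{"tx":40,"ty":-44,"jaw":-1},{"tx":40,"ty":-44,"jaw":-1},{"tx":40,"ty":-44,"jaw":-1}]'
```

```text
schema error: expected keys tx, ty, tz, ax, ay, az, jaw
```

All seven keys are required.

```bash
python3 -m jog '[{"tx":40,"ty":-44,"tz":0,"ax":0,"ay":0,"az":0,"jaw":-1},{"tx":40,"ty":-44,"tz":0,"ax":0,"ay":0,"az":0,"jaw":-1},{"tx":40,"ty":-44,"tz":0,"ax":0,"ay":0,"az":0,"jaw":-1},{"tx":40,"ty":-44,"tz":0,"ax":0,"ay":0,"az":0,"jaw":-1},{"tx":40,"ty":-44,"tz":0,"ax":0,"ay":0,"az":0,"jaw":-1}]' 40
```

```text
time_s: 0.98
eef_pos: [311.7, -187.8, 231.5]
ee_rot: [0.0, 0.976, 0.22, 0.0]
force: [0.8, 0.1, 0.5]
grip_width: 1.004
grip_force: 0.0
```

```bash
python3 -m jog '[{"tx":40,"ty":-44,"tz":0,"ax":0,"ay":0,"az":0,"jaw":-1},{"tx":40,"ty":-44,"tz":0,"ax":0,"ay":0,"az":0,"jaw":-1},{"tx":40,"ty":-44,"tz":0,"ax":0,"ay":0,"az":0,"jaw":-1},{"tx":40,"ty":-44,"tz":0,"ax":0,"ay":0,"az":0,"jaw":-1},{"tx":40,"ty":-44,"tz":0,"ax":0,"ay":0,"az":0,"jaw":-1}]'
python3 -m jog '[{"tx":40,"ty":-44,"tz":0,"ax":0,"ay":0,"az":0,"jaw":-1},{"tx":40,"ty":-44,"tz":0,"ax":0,"ay":0,"az":0,"jaw":-1},{"tx":40,"ty":-44,"tz":0,"ax":0,"ay":0,"az":0,"jaw":-1},{"tx":30,"ty":-40,"tz":0,"ax":0,"ay":0,"az":0,"jaw":-1},{"tx":0,"ty":0,"tz":0,"ax":0,"ay":0,"az":0,"jaw":-1}]'
python3 - <<'E'
from h import *
s=sense(); im=capture("wrist"); save(im,"w1.png"); P=cloud(im,s)
print(s["eef_pos"],s["joints"][-1])
for d in place_of("lid_b_knob","wrist"): print(d, at_z(im,d["centre"],52,s).round(1))
k=P[(P[...,2]>57)&(P[...,2]<70)&(np.hypot(P[...,0]-479,P[...,1]-363)<50)]; print("knob top",len(k),k.mean(0) if len(k) else 0)
k=P[(P[...,2]>24)&(P[...,2]<42)&(np.hypot(P[...,0]-479,P[...,1]-363)<80)]
if len(k): print(cv2.minEnclosingCircle(k[:,:2].astype(np.float32)))
E
```

```text
time_s: 1.6
eef_pos: [398.0, 97.1, 231.6]
ee_rot: [0.0, 0.975, 0.22, 0.0]
force: [0.7, -1.4, -0.3]
grip_width: 1.001
grip_force: 0.0
time_s: 2.22
eef_pos: [459.1, 317.1, 230.4]
ee_rot: [-0.0, 0.975, 0.222, -0.0]
force: [0.6, 0.1, 0.2]
grip_width: 0.994
grip_force: 0.0
[459.06823989 317.10708024 230.42108906] 1.5178182972266894
{'centre': [280.3, 174.1], 'conf': 0.94} [482.8 367.5  52. ]
knob top 618 [481.25612377 364.79172657  64.090542  ]
((480.67767333984375, 364.93841552734375), 52.123443603515625)
```

View pics/w1.png

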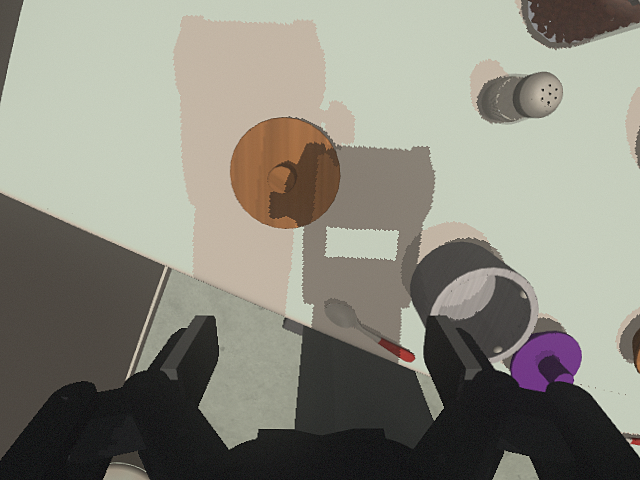

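The wrist view shows the 104 mm lid upright at (285,175), and the canister at (480,300) with the purple look-alike beside it. Lid at (481,365), size confirmed.

```bash
python3 -m jog '[{"tx":20,"ty":-17,"tz":40,"ax":0,"ay":0,"az":0,"jaw":-1},{"tx":20.5,"ty":-17,"tz":40,"ax":0,"ay":0,"az":0,"jaw":-1},{"tx":0,"ty":0,"tz":40,"ax":0,"ay":0,"az":0,"jaw":-0.3},{"tx":0,"ty":0,"tz":30,"ax":0,"ay":0,"az":0,"jaw":-0.3},{"tx":0,"ty":0,"tz":0,"ax":0,"ay":0,"az":0,"jaw":-0.3}]' 60
```

```text
time_s: 2.95
eef_pos: [480.6, 361.2, 79.9]
ee_rot: [0.001, 0.976, 0.219, -0.002]
force: [-0.4, -0.1, 1.6]
grip_width: 0.651
grip_force: 0.0
```

```bash
python3 -m jog '[{"tx":2,"ty":-3,"tz":22,"ax":0,"ay":0,"az":0,"jaw":-0.3},{"tx":0,"ty":0,"tz":22,"ax":0,"ay":0,"az":0,"jaw":-0.3},{"tx":0,"ty":0,"tz":0,"ax":0,"ay":0,"az":0,"jaw":0.3},{"tx":0,"ty":0,"tz":0,"ax":0,"ay":0,"az":0,"jaw":1},{"tx":0,"ty":0,"tz":0,"ax":0,"ay":0,"az":0,"jaw":1}]' 60
python3 -m jog '[{"tx":0,"ty":0,"tz":0,"ax":0,"ay":0,"az":0,"jaw":1},{"tx":0,"ty":0,"tz":0,"ax":0,"ay":0,"az":0,"jaw":1}]'
```

```text
time_s: 3.58
eef_pos: [482.9, 366.5, 39.5]
ee_rot: [-0.0, 0.975, 0.22, 0.002]
force: [-0.1, -2.5, 8.2]
grip_width: 0.26
grip_force: 59.3
time_s: 3.82
eef_pos: [482.9, 366.5, 39.5]
ee_rot: [-0.0, 0.975, 0.22, 0.002]
force: [-0.6, -3.3, 7.2]
grip_width: 0.262
grip_force: 59.3
```

```bash
python3 -m jog '[{"tx":0,"ty":0,"tz":-40,"ax":0,"ay":0,"az":0,"jaw":1},{"tx":0,"ty":0,"tz":-50,"ax":0,"ay":0,"az":0,"jaw":1},{"tx":-22,"ty":16,"tz":-45,"ax":0,"ay":0,"az":0,"jaw":1},{"tx":-40,"ty":29,"tz":0,"ax":0,"ay":0,"az":0,"jaw":1},{"tx":-40,"ty":29,"tz":0,"ax":0,"ay":0,"az":0,"jaw":1}]'
python3 -m jog '[{"tx":-40,"ty":29,"tz":0,"ax":0,"ay":0,"az":0,"jaw":1},{"tx":-40,"ty":28,"tz":0,"ax":0,"ay":0,"az":0,"jaw":1},{"tx":0,"ty":0,"tz":0,"ax":0,"ay":0,"az":0,"jaw":1},{"tx":0,"ty":0,"tz":0,"ax":0,"ay":0,"az":0,"jaw":1}]'
python3 - <<'E'
from h import *
s=sense(); im=capture("wrist"); save(im,"w2.png"); P=cloud(im,s)
print(s["eef_pos"],s["ee_rot"],s["grip_width"])
for d in place_of("canister_mouth","wrist"): print(d, at_z(im,d["centre"],80,s).round(1))
k=P[(P[...,2]>74)&(P[...,2]<86)&(np.hypot(P[...,0]-445,P[...,1]-146)<70)]
print(len(k),cv2.minEnclosingCircle(k[:,:2].astype(np.float32)) if len(k) else 0, np.median(k[:,2]))
k=k[:,:2]; A=np.c_[2*k,np.ones(len(k))]; print(np.linalg.lstsq(A,(k**2).sum(1),rcond=None)[0][:2])
E
```

```text
time_s: 4.45
eef_pos: [420.9, 254.7, 173.5]
ee_rot: [-0.0, 0.975, 0.22, 0.001]
force: [0.5, -0.3, 0.4]
grip_width: 0.258
grip_force: 59.1
time_s: 4.95
eef_pos: [374.4, 170.2, 173.1]
ee_rot: [-0.0, 0.976, 0.22, 0.001]
force: [-0.5, -0.0, -0.6]
grip_width: 0.259
grip_force: 59.2
[374.39005051 170.19533591 173.07903798] [-1.01968732e-05  9.75514455e-01  2.19933040e-01  1.00273816e-03] 0.2591733936300743
{'centre': [405.1, 172.9], 'conf': 0.88} [447.1 144.   80. ]
5518 ((447.853515625, 144.116455078125), 51.96147537231445) 80.10459318217494
[447.9100793  144.67329995]
```

View pics/w2.png

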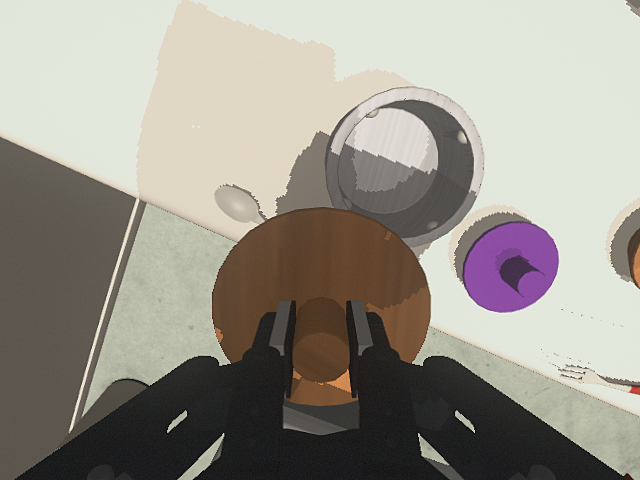

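Lid is held level at (320,300). The canister mouth is at (405,165), clear of everything except the purple lid about 50 px to its right, which stays outside the path.

```bash
python3 -m jog '[{"tx":29,"ty":27.5,"tz":0,"ax":0,"ay":0,"az":0,"jaw":1},{"tx":28.5,"ty":27.5,"tz":0,"ax":0,"ay":0,"az":0,"jaw":1},{"tx":0,"ty":0,"tz":25,"ax":0,"ay":0,"az":0,"jaw":1},{"tx":0,"ty":0,"tz":0,"ax":0,"ay":0,"az":0,"jaw":1}]'
```

```text
time_s: 5.55
eef_pos: [448.7, 145.4, 145.9]
ee_rot: [-0.0, 0.975, 0.22, -0.002]
force: [-0.3, -0.2, 0.1]
grip_width: 0.26
grip_force: 59.2
```

```bash
python3 -m jog '[{"tx":1,"ty":0,"tz":15,"ax":0,"ay":0,"az":0,"jaw":1},{"tx":0,"ty":0,"tz":12,"ax":0,"ay":0,"az":0,"jaw":1},{"tx":0,"ty":0,"tz":10,"ax":0,"ay":0,"az":0,"jaw":1},{"tx":0,"ty":0,"tz":0,"ax":0,"ay":0,"az":0,"jaw":1}]'
python3 -m jog '[{"tx":0,"ty":0,"tz":4,"ax":0,"ay":0,"az":0,"jaw":1},{"tx":0,"ty":0,"tz":2,"ax":0,"ay":0,"az":0,"jaw":1},{"tx":0,"ty":0,"tz":0,"ax":0,"ay":0,"az":0,"jaw":1}]'
```

```text
time_s: 6.05
eef_pos: [449.8, 145.4, 109.7]
ee_rot: [-0.0, 0.975, 0.22, -0.001]
force: [0.5, -0.3, -1.2]
grip_width: 0.262
grip_force: 59.2
time_s: 6.42
eef_pos: [450.2, 145.3, 104.3]
ee_rot: [0.0, 0.975, 0.22, 0.0]
force: [-0.4, 0.5, -1.1]
grip_width: 0.258
grip_force: 59.2
```

```bash
python3 -m jog '[{"tx":0,"ty":0,"tz":3,"ax":0,"ay":0,"az":0,"jaw":1},{"tx":0,"ty":0,"tz":0,"ax":0,"ay":0,"az":0,"jaw":1}]'
python3 -m jog '[{"tx":0,"ty":0,"tz":3,"ax":0,"ay":0,"az":0,"jaw":1},{"tx":0,"ty":0,"tz":0,"ax":0,"ay":0,"az":0,"jaw":1}]'
python3 -m jog '[{"tx":0,"ty":0,"tz":2,"ax":0,"ay":0,"az":0,"jaw":1},{"tx":0,"ty":0,"tz":0,"ax":0,"ay":0,"az":0,"jaw":1}]'
```

```text
time_s: 6.68
eef_pos: [450.1, 145.4, 101.2]
ee_rot: [-0.0, 0.975, 0.22, -0.0]
force: [0.3, -0.2, -0.3]
grip_width: 0.262
grip_force: 59.3
time_s: 6.92
eef_pos: [450.0, 145.4, 97.9]
ee_rot: [-0.0, 0.975, 0.22, -0.0]
force: [0.0, 0.0, -2.8]
grip_width: 0.258
grip_force: 59.0
time_s: 7.18
eef_pos: [450.0, 145.4, 95.9]
ee_rot: [-0.0, 0.975, 0.22, -0.0]
force: [1.0, 0.3, -4.4]
grip_width: 0.25
grip_force: 58.9
```

```bash
python3 -m jog '[{"tx":0,"ty":0,"tz":2,"ax":0,"ay":0,"az":0,"jaw":1},{"tx":0,"ty":0,"tz":0,"ax":0,"ay":0,"az":0,"jaw":1}]'
python3 -m jog '[{"tx":0,"ty":0,"tz":2,"ax":0,"ay":0,"az":0,"jaw":1},{"tx":0,"ty":0,"tz":0,"ax":0,"ay":0,"az":0,"jaw":1}]'
```

```text
time_s: 7.42
eef_pos: [450.1, 145.4, 94.1]
ee_rot: [-0.0, 0.975, 0.22, -0.0]
force: [1.1, -0.0, -2.1]
grip_width: 0.253
grip_force: 59.1
time_s: 7.68
eef_pos: [450.3, 145.3, 93.4]
ee_rot: [0.0, 0.975, 0.22, 0.0]
force: [-5.7, -0.7, 11.4]
grip_width: 0.256
grip_force: 60.6
```

```bash
python3 -m jog '[{"tx":0,"ty":0,"tz":2,"ax":0,"ay":0,"az":0,"jaw":1},{"tx":0,"ty":0,"tz":0,"ax":0,"ay":0,"az":0,"jaw":1}]'
```

```text
time_s: 7.92
eef_pos: [450.4, 145.4, 93.3]
ee_rot: [0.0, 0.975, 0.22, 0.001]
force: [-13.8, -2.4, 35.5]
grip_width: 0.256
grip_force: 63.1
```

```bash
python3 -m jog '[{"tx":0,"ty":0,"tz":-2,"ax":0,"ay":0,"az":0,"jaw":0.3},{"tx":0,"ty":0,"tz":0,"ax":0,"ay":0,"az":0,"jaw":0},{"tx":0,"ty":0,"tz":0,"ax":0,"ay":0,"az":0,"jaw":-0.3},{"tx":0,"ty":0,"tz":0,"ax":0,"ay":0,"az":0,"jaw":-0.3},{"tx":0,"ty":0,"tz":0,"ax":0,"ay":0,"az":0,"jaw":-0.3}]'
```

```text
time_s: 8.55
eef_pos: [450.1, 145.4, 92.2]
ee_rot: [-0.0, 0.975, 0.22, -0.0]
force: [0.3, 0.7, 0.4]
grip_width: 0.651
grip_force: 0.0
```

Solid contact at the expected height under 35 N, released; now back off and check.

```bash
python3 -m jog '[{"tx":0,"ty":0,"tz":-30,"ax":0,"ay":0,"az":0,"jaw":-0.3},{"tx":0,"ty":0,"tz":-50,"ax":0,"ay":0,"az":0,"jaw":-0.3},{"tx":-35,"ty":0,"tz":-40,"ax":0,"ay":0,"az":0,"jaw":-0.3},{"tx":-45,"ty":0,"tz":0,"ax":0,"ay":0,"az":0,"jaw":-0.3},{"tx":0,"ty":0,"tz":0,"ax":0,"ay":0,"az":0,"jaw":-0.3}]'
python3 - <<'E'
from h import *
import time
s=sense(); im=capture("wrist"); save(im,"w3.png"); P=cloud(im,s); print(s["eef_pos"],s["force"])
r=np.hypot(P[...,0]-448,P[...,1]-145)
k=P[(P[...,2]>104)&(P[...,2]<130)&(r<40)]; print("knob top",len(k),np.median(k,0).round(1), np.percentile(k[:,2],90))
k=P[(P[...,2]>78)&(P[...,2]<100)&(r<60)]; print("cap",len(k),cv2.minEnclosingCircle(k[:,:2].astype(np.float32)),np.median(k[:,2]))
A=np.c_[k[:,:2],np.ones(len(k))]; c=np.linalg.lstsq(A,k[:,2],rcond=None)[0]; print("tilt rad",np.hypot(*c[:2]))
k=P[(P[...,2]>25)&(P[...,2]<68)&(r<70)];print("can wall",k.shape)
E
```

```text
time_s: 9.18
eef_pos: [376.4, 110.6, 212.7]
ee_rot: [0.0, 0.976, 0.22, 0.0]
force: [1.2, 0.6, -0.2]
grip_width: 0.65
grip_force: 0.0
[376.3542609  110.55530326 212.65006962] [ 1.23730659  0.5514183  -0.18145799]
knob top 1103 [448.1 144.2 118.3] 119.27997479323554
cap 15802 ((447.9184875488281, 143.91058349609375), 52.05068588256836) 86.43899294107564
tilt rad 0.0008699165548030708
can wall (0, 3)
```

View pics/w3.png

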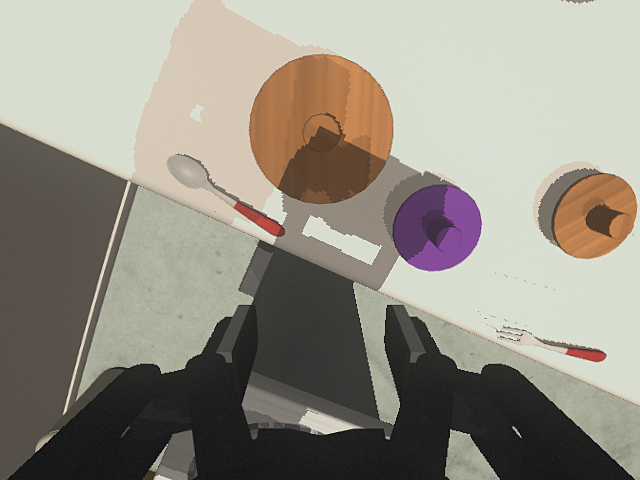

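The lid sits flat and centred on the canister at (320,130): cap top at z 86, knob top at z 118, tilt about 0. Both other lids are undisturbed and the arm is clear.

```bash
python3 -c "from rig import finish_job; print(finish_job())"
```

```text
the job is handed in; nothing more can be done
None
```

The 104 mm lid is pressed home, flat and centred on the upright canister, the two other lids and the purple look-alike were not touched, and the job is handed in (no verdict was returned).

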